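# Turn the roll half round and hold the toaster lever down

## Task

Two halves of a split roll stand in the toaster, and one of them is back to front: its crust faces the middle of the toaster. With the lever still up, lift that half out, turn it round and stand it back in its own slot, so that both cut faces look at each other across the middle. Then push the lever down past its two click steps to the third, right at the bottom, and finish your program while still holding it down there, because the catch does not latch and the spring brings it back up; leave the jam jar and the remote control where they are.

Things in the scene. Friction and masses are not known exactly. Their poses are not given: they have to be found in the camera images.
- toaster: Two-slice wide-slot toaster, fixed to the table: 290 mm long (its x axis), 186 mm wide (its y), top at 183 mm; steel sides, black end caps. Origin: centre of its underside, on the table. The lever is at its -x end. Each of the two slots runs along x, 146 mm long and 36 mm wide at the top, narrowing within 30 mm to a 25 mm gap between the guide wires. The middle wall between the slots is 36 mm wide.
- slot_1 (a point): Centre of the mouth of the slot on the toaster's +y side (y = +36 mm), at the height of the toaster's top (183 mm). Axes as the toaster's.
- slot_2 (a point): Centre of the mouth of the slot on the toaster's -y side (y = -36 mm), at the height of the toaster's top (183 mm). Axes as the toaster's.
- roll_a_mid (a point): Centre of one roll half (slashes across its crust): a stiff square slab 96 mm long (its x), 18 mm thick (y), 94 mm high (z), about 50 g; a firm grip does no harm. Its +y face is the cut face: pale, flat, sharp-edged; its -y face the brown crust, flat but for rounded edges. It starts standing in one of the slots, its plane along the slot, its bottom 135 mm and its top edge 229 mm above the table.
- roll_a_front (a point): A point in the air 40 mm straight out from the centre of that half's cut face (49 mm from its centre along its y): shows which way the cut face looks.
- roll_b_mid (a point): Centre of the other roll half (plain crust), the same size and axes, standing in the other slot.
- roll_b_front (a point): A point in the air 40 mm straight out from the centre of that second half's cut face (49 mm from its centre along its y).
- lift (a joint): Travel of the toaster's lever, which carries both bread racks with it: 0 = up, 0.060 m = bottom stop. Click steps lie at 0.018, 0.041 and 0.059 m. A spring pushes it up all the way: pressing takes between 4 and 13 N, stiffening to a bump 11 mm before each step (about 9, 11 and 13 N) and easing by some 5 N as it clicks into the step, and it comes right back up from any of the steps when let go.
- lever_top (a point): Centre of the top of the lever's thumb piece, a rounded steel bar 46 mm wide (across, the toaster's y), 28 mm deep (x) and 16 mm thick; it stands out of the -x end, its centre 25 mm from that end face, its top 143 mm above the table when up and 83 mm when down. It moves straight down with the lever. Axes as the toaster's; the gripper has most room if it leans away from the toaster (towards the toaster's -x) by some 20 to 40 degrees.
- remote: Black remote control lying flat on the table, beside the toaster's +y side, 150 x 40 x 16 mm; to be left alone. Origin: centre of its underside.
- jam_jar: Small jam jar on the table beside the toaster's -y side, 62 mm wide, 72 mm high; to be left alone. Origin: centre of its underside.

How it is judged:
By the outcome, as a careful person would: the job done as asked, in the order asked, and still so for the second after the job is handed in, while the arm keeps its last pose, push and grip.
It also fails if it takes over 64 s, if anything falls off the work surface, if the arm or the gripper's body presses on something with over 40 N, if the wrist force passes 120 N, or if a joint passes its speed limit or range.

## Robot

A 6-joint arm with a two-finger parallel gripper is mounted at the origin on the work surface. World frame = base frame: x ahead of the robot, y to its left, z up, the work surface at z = 0. Lengths are in m, angles in degrees, forces in N, time in s.
With the tool pointing down it reaches from about 0.4 to 0.825 m from the base axis. Payload 7 kg.
Tool frame: the origin (TCP) lies at the very end of the fingers, on their centre line; the grasp point (between the pads) lies 19 mm behind it (ctrl.hold_point_z is the distance from the TCP to the grasp point, in m); z points along the fingers, y is the line along which they close (so a half turn about z gives the same grasp; the last joint's range is limited). The gripper opens to 88 mm and grips with 3 to 60 N. Pads are 19 mm wide; open, the fingers measure 130 mm over their backs; the gripper's body (78 mm by 193 mm) begins 47 mm behind the grasp point.
Start: joints at [-49.784, 20.546, 0.682, 0, -70.136, -16.507], TCP at [0.271, -0.618, 0.227] pointing down, gripper open.
Joint ranges: [-176.03, 176.03], [-82.01, 121.73], [-58.28, 71.71], [-173.87, 95.51], [-174.79, -0.11], [-173.66, 173.66]. Speed limits (degrees/s): [136.94, 136.94, 172.46, 180, 180, 180].

## Interface

Orientations are given as [roll, pitch, yaw] about the fixed x, y, z axes, in that order (R = Rz(yaw) Ry(pitch) Rx(roll)).
In Python, from plant import sensors, viewer, workorder, ctrl gives the robot as it stands.
- The arm moves only by the shell command python3 -m pendant 'ROWS'. ROWS is JSON, a list of rows, each a list of 3 entries, a list of its own where there are three numbers: the opening, from -1 (shut) to 1 (fully open), so that 0 is half open, then the shift along the tool's x, y, z in m, then the turn, a rotation vector about the tool's x, y, z in degrees. A call has 1 to 10 rows; each row is the pose to reach, as a shift and turn from the pose commanded when the call began, along the tool's axes at that moment; what a row does not reach only later rows make up. A row lasts 1/12 s, in which the tool goes at most 41.7 mm and 7.16 degrees, less where a joint would pass 70% of its speed; a pose out of reach is approached as far as the arm can. A call with a gripper value outside its range is refused whole. The fingers move at their own pace and stop on an object; the grip force is fixed at half the most. Time passes only in rows, so rows that repeat a pose let the fingers close. It gives the time, the measured TCP pose, the force, the opening and the grip force at its end, in the units of the state.
- sensors.get_obs(): the state, without advancing time (a new reading comes with each control period).
- viewer.snapshot(name): name is "scene" or "side" or "wrist"; returns the picture (480x640x3 uint8, red, green, blue); there is no depth.
- viewer.camera_params(name): a dict with "fx", "fy", "cx", "cy" (pixels), "extrinsics" (4x4, takes a point from world to camera coordinates). Camera axes: x right, y up, looking along -z (the intrinsics and any distortion apply to the point x, -y, -z); pixel columns grow to the right and rows downward; lengths in m; the calibration is good to about 2 mm. The wrist camera is an equidistant fisheye: a pixel r from the principal point sees the ray r / f radians off the axis. A picture is of the moment at which its call begins: read the wrist's pose just before it. camera_params takes no time and is no camera call; for the wrist camera it gives the pose at the moment of the call.
- workorder.close_job(): hands the job in; it is judged then, once.
The state is a dict: "clock": time; "joint_pos": joint angles; "qvel": joint speeds; "tau": joint torques, N m; "tool_pos": TCP position; "orientation": TCP orientation; "force": force on the tool from outside, world axes, zero at the start; "moment": the same for the moment, N m; "opening": finger opening in m; "gripper_force": force on a finger pad.
Only numpy, scipy, OpenCV 4.12 (cv2) and the standard library are available. Lean on these libraries where they do the work, as an engineer would, in place of code of your own. Each camera call takes 0.05 s, during which the arm holds its last target. There are 200 camera calls.

## Working session

There is one attempt and no reset: what is moved stays moved. The work goes in short steps, Python scripts to look and compute and a shell command to move; the robot and the scene stay as the last step left them, time stands still between calls to the robot, and variables do not carry over. Pictures are saved under pics/ and viewed, at most 10 in all, crops included, and the job is handed in when it is done.

```bash
mkdir -p pics; ls; python3 - <<'E'
from plant import sensors, viewer, workorder, ctrl
import cv2,numpy as np
a=viewer.snapshot("scene");b=viewer.snapshot("side")
cv2.imwrite("pics/scene.png",a[:,:,::-1]);cv2.imwrite("pics/side.png",b[:,:,::-1])
np.set_printoptions(precision=4,suppress=True)
for n in("scene","side","wrist"):
  p=viewer.camera_params(n);print(n,p)
o=sensors.get_obs();print(o,ctrl.hold_point_z)
E
```

```text
pics
scene {'fx': 607.249913514948, 'fy': 607.249913514948, 'cx': 318.8189623699729, 'cy': 234.88393549692427, 'extrinsics': array([[-0.3544,  0.9351, -0.0048,  0.1686],
       [-0.6952, -0.2601,  0.6701,  0.3518],
       [ 0.6253,  0.2408,  0.7423, -1.372 ],
       [ 0.    ,  0.    ,  0.    ,  1.    ]])}
side {'fx': 436.58034886214585, 'fy': 436.58034886214585, 'cx': 315.4775259558052, 'cy': 242.4042958277986, 'extrinsics': array([[ 0.7443, -0.6678,  0.0047, -0.4039],
       [ 0.4973,  0.559 ,  0.6634, -0.42  ],
       [-0.4457, -0.4915,  0.7482, -0.4629],
       [ 0.    ,  0.    ,  0.    ,  1.    ]])}
wrist {'fx': 371.64829954431775, 'fy': 371.64829954431775, 'cx': 318.734027098587, 'cy': 237.84620212982014, 'extrinsics': array([[-0.4016,  0.9158,  0.0012,  0.6741],
       [-0.8757, -0.3837, -0.2931,  0.036 ],
       [-0.2679, -0.1187,  0.9561, -0.3907],
       [ 0.    ,  0.    ,  0.    ,  1.    ]])}
{'clock': 0.1, 'joint_pos': array([-49.7855,  20.5869,   0.6404,  -0.0161, -70.135 , -16.5079]), 'qvel': array([ 0.0421, -0.0709,  0.1033,  0.0027,  0.0581,  0.0861]), 'tau': array([ -0.0017, -58.4164,  29.3751,   7.0156,   0.0102,  -0.    ]), 'tool_pos': array([ 0.2712, -0.6177,  0.2257]), 'orientation': array([ 179.9176,   -0.0086, -156.2989]), 'force': array([-0.9124, -0.5546, -0.4299]), 'moment': array([ 0.0006,  0.0042, -0.0043]), 'gripper_force': 0.0, 'opening': 0.08730741022065013} 0.0188
```

View pics/scene.png

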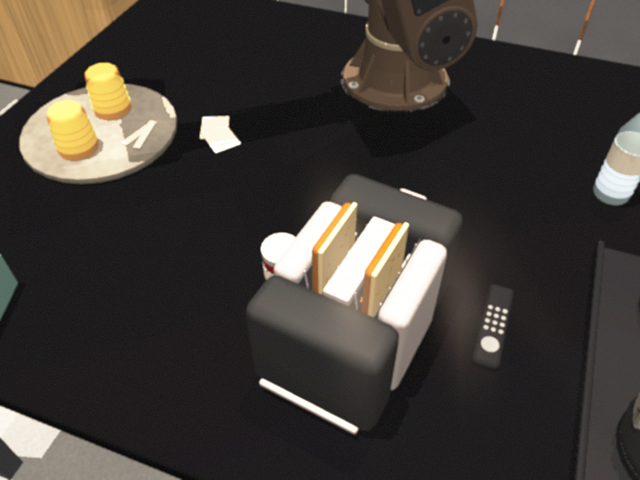

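View pics/side.png

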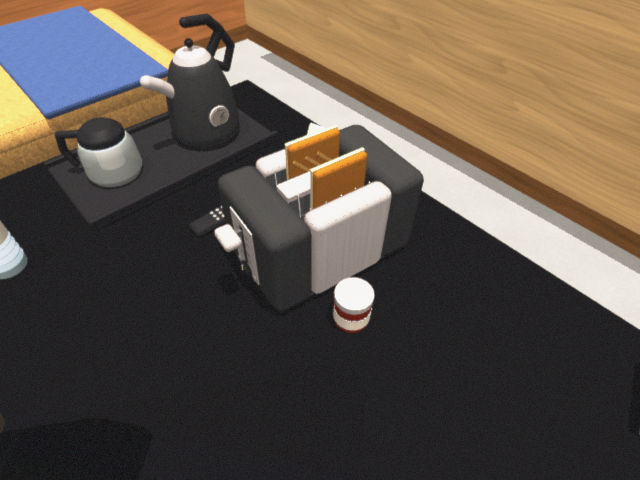

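The crust with slashes (roll_a, slot on the remote side) faces the middle. In the scene picture its top edge runs (404,224)–(368,262), and the correct half's runs (350,205)–(316,245). In the side picture the edges are (286,150)–(340,130) and (312,180)–(367,151), with the lever near (228,238).

```bash
cat > h.py <<'E'
import numpy as np,cv2
from plant import sensors, viewer
from scipy.spatial.transform import Rotation as R
np.set_printoptions(precision=4,suppress=True)
def ray(p,u,v,fish=False):
    E=p["extrinsics"];x=(u-p["cx"])/p["fx"];y=(v-p["cy"])/p["fy"]
    if fish:
        r=np.hypot(x,y);d=np.array([x/r*np.sin(r),-y/r*np.sin(r),-np.cos(r)])
    else: d=np.array([x,-y,-1.])
    return -E[:3,:3].T@E[:3,3],E[:3,:3].T@d
def onz(p,u,v,z,fish=False):
    o,d=ray(p,u,v,fish);return o+d*(z-o[2])/d[2]
def proj(p,X,fish=False):
    c=p["extrinsics"][:3,:3]@X+p["extrinsics"][:3,3];c=np.array([c[0],-c[1],-c[2]])
    if fish:
        t=np.arctan2(np.hypot(c[0],c[1]),c[2]);n=np.hypot(c[0],c[1]);q=c[:2]/n*t
    else:q=c[:2]/c[2]
    return np.array([p["cx"]+p["fx"]*q[0],p["cy"]+p["fy"]*q[1]])
def toolshift(dst,rpy=None):
    o=sensors.get_obs();T=R.from_euler("xyz",o["orientation"],degrees=True)
    print("shift",T.inv().apply(np.array(dst)-o["tool_pos"]))
    if rpy is not None: print("turn",(T.inv()*R.from_euler("xyz",rpy,degrees=True)).as_rotvec(degrees=True))
E
python3 - <<'E'
from h import *
s=viewer.camera_params("scene");d=viewer.camera_params("side")
for q in[(404,224),(368,262),(350,205),(316,245)]:print("sc",onz(s,*q,.229))
for q in[(286,150),(340,130),(312,180),(367,151)]:print("si",onz(d,*q,.229))
print(onz(d,228,232,.143))
E
```

```text
sc [0.6408 0.1776 0.229 ]
sc [0.7152 0.1541 0.229 ]
sc [0.6327 0.1036 0.229 ]
sc [0.7118 0.087  0.229 ]
si [0.6309 0.1661 0.229 ]
si [0.7277 0.1498 0.229 ]
si [0.6144 0.0888 0.229 ]
si [0.7201 0.0838 0.229 ]
[0.5068 0.159  0.143 ]
```

```bash
python3 - <<'E'
from h import *
toolshift([.66,.14,.36],[180,0,169])
E
```

```text
shift [-0.6605  0.5377 -0.1336]
turn [ 0.0773 -0.0333 34.7011]
```

```bash
python3 -m pendant '[[1,[0,0,-0.04],[0,0,0]],[1,[0,0,-0.08],[0,0,0]],[1,[0,0,-0.12],[0,0,6]],[1,[-0.03,0.025,-0.134],[0,0,12]],[1,[-0.06,0.05,-0.134],[0,0,18]],[1,[-0.09,0.075,-0.134],[0,0,24]],[1,[-0.12,0.1,-0.134],[0,0,30]],[1,[-0.15,0.125,-0.134],[0,0,34.7]],[1,[-0.18,0.15,-0.134],[0,0,34.7]],[1,[-0.21,0.175,-0.134],[0,0,34.7]]]'
python3 - <<'E'
from h import *
toolshift([.66,.14,.36],[180,0,169])
E
```

```text
clock: 0.93
tool_pos: [0.3935, -0.3715, 0.3603]
orientation: [180.0, -0.0, 169.0]
force: [1.5, 0.4, 0.6]
opening: 0.0875
gripper_force: 0.0
shift [-0.1637  0.553   0.0004]
turn [ 0.0149 -0.015  -0.0353]
```

```bash
python3 -m pendant '[[0.2,[-0.012,0.04,0],[0,0,0]],[0.2,[-0.024,0.08,0],[0,0,0]],[0.2,[-0.035,0.12,0],[0,0,0]],[0.2,[-0.047,0.16,0],[0,0,0]],[0.2,[-0.059,0.2,0],[0,0,0]],[0.2,[-0.071,0.24,0],[0,0,0]],[0.2,[-0.083,0.28,0],[0,0,0]],[0.2,[-0.095,0.32,0],[0,0,0]],[0.2,[-0.107,0.36,0],[0,0,0]],[0.2,[-0.118,0.4,0],[0,0,0]]]'
python3 -m pendant '[[0.2,[-0.012,0.04,0],[0,0,0]],[0.2,[-0.024,0.08,0],[0,0,0]],[0.2,[-0.035,0.12,0],[0,0,0]],[0.2,[-0.046,0.153,0],[0,0,0]],[0.2,[-0.046,0.153,0],[0,0,0]],[0.2,[-0.046,0.153,0],[0,0,0]]]'
python3 - <<'E'
from h import *
p=viewer.camera_params("wrist");w=viewer.snapshot("wrist");cv2.imwrite("pics/w1.png",w[:,:,::-1])
import pickle;pickle.dump(p,open("w1.pkl","wb"))
print(sensors.get_obs()["tool_pos"])
E
```

```text
clock: 1.77
tool_pos: [0.5856, -0.0015, 0.3604]
orientation: [-180.0, -0.0, 169.0]
force: [1.5, -0.9, 1.1]
opening: 0.0526
gripper_force: 0.0
clock: 2.27
tool_pos: [0.6598, 0.1399, 0.3583]
orientation: [-179.9, -0.2, 169.1]
force: [-0.5, -0.1, -0.1]
opening: 0.0524
gripper_force: 0.0
[0.6594 0.1386 0.3592]
```

View pics/w1.png

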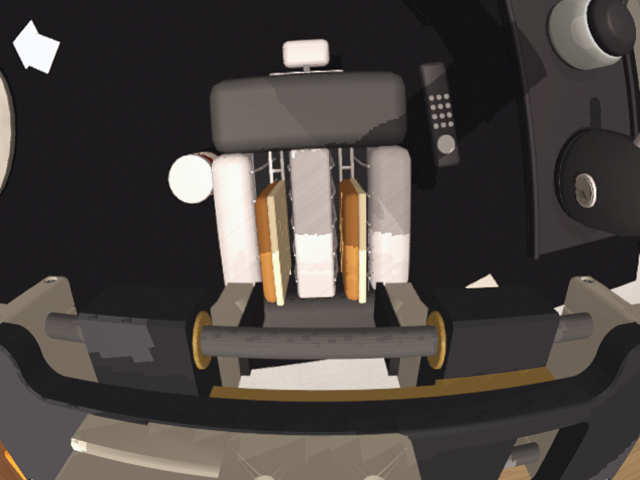

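Roll A is on the right of the wrist picture, spanning about (339–367, 180–302), with crust toward the middle wall. The lever is at (306,53). I'll zoom in on the rolls.

```bash
python3 - <<'E'
import cv2
w=cv2.imread("pics/w1.png")[165:315,240:420]
cv2.imwrite("pics/w1c.png",cv2.resize(w,None,fx=4,fy=4,interpolation=cv2.INTER_CUBIC))
E
```

```text
(no output)
```

View pics/w1c.png

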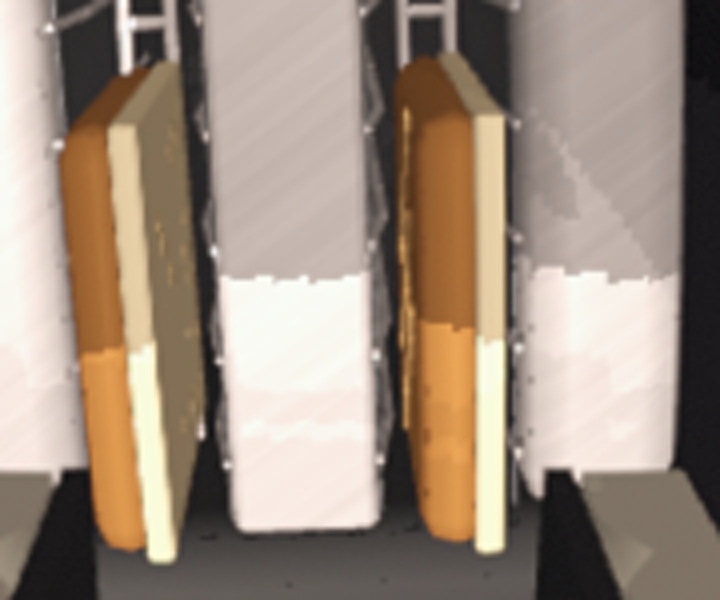

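```bash
python3 - <<'E'
from h import *
import pickle;p=pickle.load(open("w1.pkl","rb"))
f=lambda u,v,z:onz(p,240+u/4,165+v/4,z,True)
def ang(a,b):d=b-a;return np.degrees(np.arctan2(d[1],d[0])),np.linalg.norm(d)
a0,a1=f(505,117,.229),f(506,550,.229);print("A",a0,a1,ang(a0,a1))
b0,b1=f(136,125,.229),f(178,560,.229);print("B",b0,b1,ang(b0,b1))
m0,m1=f(219,275,.183),f(236,520,.183);n0,n1=f(368,275,.183),f(378,520,.183)
print("wall",m0,m1,ang(m0,m1),n0,n1,ang(n0,n1))
l=onz(p,306,47,.143,True);print("lever",l)
x=a1-a0;x/=np.linalg.norm(x);y=np.array([-x[1],x[0],0]);print("Amid",(a0+a1)/2-.009*y, "Bmid",(b0+b1)/2-.009*y)
E
```

```text
A [0.6387 0.1814 0.229 ] [0.7321 0.1675 0.229 ] (np.float64(-8.461096959623145), np.float64(0.09449768860815118))
B [0.6266 0.1097 0.229 ] [0.721  0.0972 0.229 ] (np.float64(-7.535250407603341), np.float64(0.09527402422039001))
wall [0.6724 0.1139 0.183 ] [0.7351 0.1047 0.183 ] (np.float64(-8.301624550250958), np.float64(0.06332291891931749)) [0.679  0.1481 0.183 ] [0.7417 0.1393 0.183 ] (np.float64(-7.9484099970215185), np.float64(0.06330198979230696))
lever [0.4973 0.1575 0.143 ]
Amid [0.6841 0.1655 0.229 ] Bmid [0.6725 0.0946 0.229 ]
```

```bash
python3 - <<'E'
from h import *
toolshift([.684,.1655,.30],[180,0,171.8])
E
```

```text
shift [-0.0191  0.0312  0.0592]
turn [-0.0764 -0.1051 -2.7225]
```

```bash
python3 -m pendant '[[0.2,[-0.019,0.031,0.03],[0,0,-2.8]],[0.2,[-0.019,0.031,0.059],[0,0,-2.8]],[0.2,[-0.019,0.031,0.059],[0,0,-2.8]],[0.2,[-0.019,0.031,0.059],[0,0,-2.8]],[0.2,[-0.019,0.031,0.059],[0,0,-2.8]]]'
python3 - <<'E'
from h import *
toolshift([.684,.1655,.192],[180,0,171.8])
p=viewer.camera_params("wrist");w=viewer.snapshot("wrist");cv2.imwrite("pics/w2.png",w[:,:,::-1])
for X in([.6387,.1814,.229],[.7321,.1675,.229]):print(proj(p,np.array(X),True))
E
```

```text
clock: 2.73
tool_pos: [0.6843, 0.1634, 0.304]
orientation: [180.0, 0.1, 171.7]
force: [0.2, 0.2, 1.4]
opening: 0.0523
gripper_force: 0.0
shift [0.0009 0.0021 0.112 ]
turn [ 0.0063  0.1195 -0.0512]
[337.1411 178.8294]
[334.6339 312.718 ]
```

View pics/w2.png

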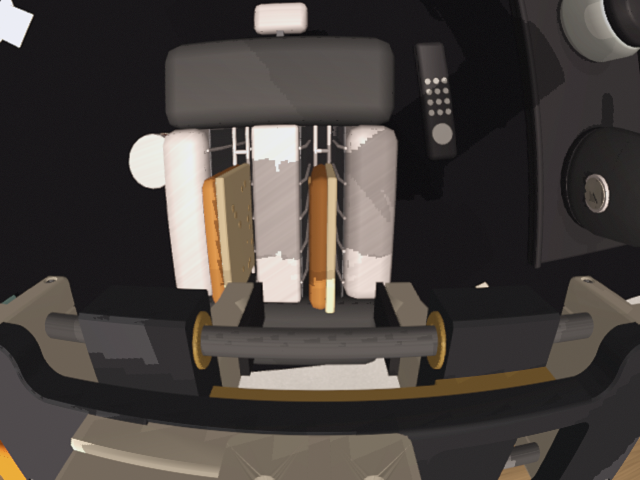

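The close view agrees: roll A's cream edge is at (335,312) against the predicted (334.6,312.7), and the fingers straddle it about x=320. Descending and gripping.

```bash
python3 -m pendant '[[0.2,[0,0.002,0.02],[0,0,0]],[0.2,[0,0.002,0.04],[0,0,0]],[0.2,[0,0.002,0.06],[0,0,0]],[0.2,[0,0.002,0.08],[0,0,0]],[0.2,[0,0.002,0.095],[0,0,0]],[0.2,[0,0.002,0.105],[0,0,0]],[0.2,[0,0.002,0.112],[0,0,0]],[0.2,[0,0.002,0.112],[0,0,0]],[0.2,[0,0.002,0.112],[0,0,0]],[0.2,[0,0.002,0.112],[0,0,0]]]'
python3 -m pendant '[[-1,[0,0,0],[0,0,0]],[-1,[0,0,0],[0,0,0]],[-1,[0,0,0],[0,0,0]],[-1,[0,0,0],[0,0,0]],[-1,[0,0,0],[0,0,0]],[-1,[0,0,0],[0,0,0]]]'
```

```text
clock: 3.62
tool_pos: [0.6851, 0.1668, 0.1913]
orientation: [179.9, 0.1, 171.8]
force: [0.0, -0.4, 0.1]
opening: 0.0529
gripper_force: 0.0
clock: 4.12
tool_pos: [0.6844, 0.1667, 0.1896]
orientation: [-180.0, -0.0, 171.8]
force: [0.7, -0.1, -0.4]
opening: 0.0183
gripper_force: 0.8
```

```bash
python3 -m pendant '[[-1,[0,0,0],[0,0,0]],[-1,[0,0,0],[0,0,0]],[-1,[0,0,0],[0,0,0]],[-1,[0,0,0],[0,0,0]]]'
python3 -m pendant '[[-1,[0,0,-0.01],[0,0,0]],[-1,[0,0,-0.025],[0,0,0]],[-1,[0,0,-0.04],[0,0,0]],[-1,[0,0,-0.055],[0,0,0]],[-1,[0,0,-0.07],[0,0,0]],[-1,[0,0,-0.085],[0,0,0]],[-1,[0,0,-0.1],[0,0,0]],[-1,[0,0,-0.11],[0,0,0]],[-1,[0,0,-0.115],[0,0,0]],[-1,[0,0,-0.115],[0,0,0]]]'
```

```text
clock: 4.45
tool_pos: [0.6844, 0.1667, 0.1896]
orientation: [-180.0, -0.0, 171.8]
force: [-0.5, 0.1, 0.1]
opening: 0.0178
gripper_force: 30.0
clock: 5.28
tool_pos: [0.6848, 0.1668, 0.3061]
orientation: [179.9, 0.1, 171.8]
force: [0.0, -0.2, -0.5]
opening: 0.0179
gripper_force: 30.0
```

```bash
R='[[-1,[0,0,0],[0,0,-6]],[-1,[0,0,0],[0,0,-12]]]'
python3 -m pendant '[[-1,[0,0,0],[0,0,-6]],[-1,[0,0,0],[0,0,-12]],[-1,[0,0,0],[0,0,-18]],[-1,[0,0,0],[0,0,-24]],[-1,[0,0,0],[0,0,-30]],[-1,[0,0,0],[0,0,-36]],[-1,[0,0,0],[0,0,-42]],[-1,[0,0,0],[0,0,-48]],[-1,[0,0,0],[0,0,-54]],[-1,[0,0,0],[0,0,-60]]]'
python3 -m pendant '[[-1,[0,0,0],[0,0,-6]],[-1,[0,0,0],[0,0,-12]],[-1,[0,0,0],[0,0,-18]],[-1,[0,0,0],[0,0,-24]],[-1,[0,0,0],[0,0,-30]],[-1,[0,0,0],[0,0,-36]],[-1,[0,0,0],[0,0,-42]],[-1,[0,0,0],[0,0,-48]],[-1,[0,0,0],[0,0,-54]],[-1,[0,0,0],[0,0,-60]]]'
python3 -m pendant '[[-1,[0,0,0],[0,0,-6]],[-1,[0,0,0],[0,0,-12]],[-1,[0,0,0],[0,0,-18]],[-1,[0,0,0],[0,0,-24]],[-1,[0,0,0],[0,0,-30]],[-1,[0,0,0],[0,0,-36]],[-1,[0,0,0],[0,0,-42]],[-1,[0,0,0],[0,0,-48]],[-1,[0,0,0],[0,0,-54]],[-1,[0,0,0],[0,0,-60]]]'
python3 -m pendant '[[-1,[0,0,0],[0,0,0]],[-1,[0,0,0],[0,0,0]],[-1,[0,0,0],[0,0,0]]]'
python3 - <<'E'
from h import *
print(sensors.get_obs()["joint_pos"])
toolshift([.6844,.1667,.192],[180,0,-8.2])
cv2.imwrite("pics/s2.png",viewer.snapshot("side")[100:300,180:440,::-1].repeat(3,0).repeat(3,1))
E
```

```text
clock: 6.12
tool_pos: [0.684, 0.1666, 0.3032]
orientation: [179.9, -0.1, -127.9]
force: [0.7, -0.5, -0.2]
opening: 0.0179
gripper_force: 30.0
clock: 6.95
tool_pos: [0.6839, 0.1666, 0.3032]
orientation: [179.9, 0.0, -67.9]
force: [-0.3, 0.2, -0.2]
opening: 0.0177
gripper_force: 30.0
clock: 7.78
tool_pos: [0.684, 0.1666, 0.3032]
orientation: [180.0, 0.1, -7.9]
force: [0.5, 0.7, -0.5]
opening: 0.0178
gripper_force: 30.0
clock: 8.03
tool_pos: [0.6842, 0.1666, 0.3039]
orientation: [180.0, 0.0, -8.4]
force: [-0.1, 0.3, 0.6]
opening: 0.0178
gripper_force: 30.0
[ 29.4862  21.5214  12.0297  -0.0084 -80.5611  52.1265]
shift [ 0.0003 -0.0002  0.1119]
turn [ 0.0258  0.0469 -0.1887]
```

View pics/s2.png

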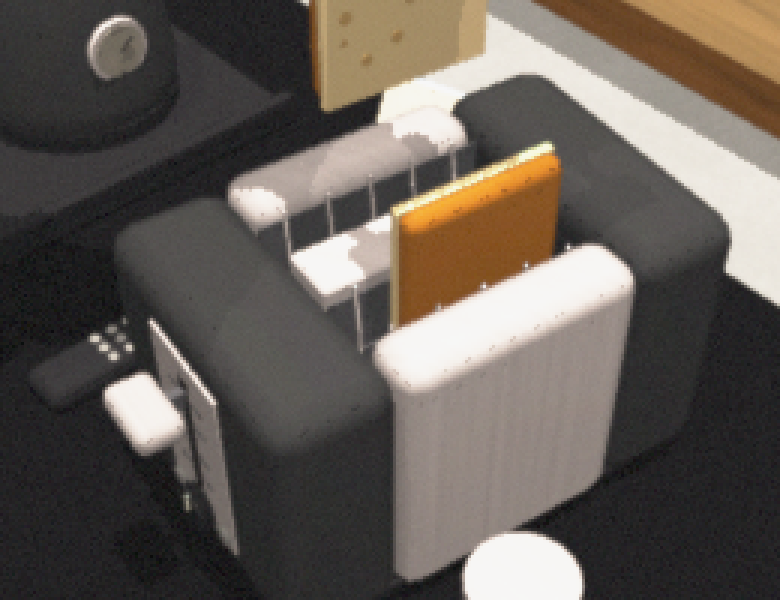

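The lifted half, at upper centre, now shows its pale cut face toward the middle. Lowering it into its slot.

```bash
python3 -m pendant '[[-1,[0,0,0.015],[0,0,0]],[-1,[0,0,0.03],[0,0,0]],[-1,[0,0,0.04],[0,0,0]],[-1,[0,0,0.05],[0,0,0]],[-1,[0,0,0.058],[0,0,0]],[-1,[0,0,0.066],[0,0,0]],[-1,[0,0,0.074],[0,0,0]],[-1,[0,0,0.08],[0,0,0]],[-1,[0,0,0.08],[0,0,0]]]'
python3 -m pendant '[[-1,[0,0,0.006],[0,0,0]],[-1,[0,0,0.012],[0,0,0]],[-1,[0,0,0.018],[0,0,0]],[-1,[0,0,0.024],[0,0,0]],[-1,[0,0,0.028],[0,0,0]],[-1,[0,0,0.031],[0,0,0]],[-1,[0,0,0.033],[0,0,0]],[-1,[0,0,0.033],[0,0,0]],[-1,[0,0,0.033],[0,0,0]]]'
```

```text
clock: 8.83
tool_pos: [0.6838, 0.1665, 0.2229]
orientation: [179.9, 0.1, -8.2]
force: [0.0, 0.2, -0.8]
opening: 0.0178
gripper_force: 30.0
clock: 9.58
tool_pos: [0.6845, 0.1667, 0.1917]
orientation: [-180.0, -0.0, -8.2]
force: [-0.6, 0.3, -0.5]
opening: 0.0182
gripper_force: 30.0
```

Seated freely at the original height. Release to about 52 mm and rise.

```bash
python3 -m pendant '[[-1,[0,0,0.0015],[0,0,0]],[0.2,[0,0,0.0015],[0,0,0]],[0.2,[0,0,0.0015],[0,0,0]],[0.2,[0,0,0.0015],[0,0,0]],[0.2,[0,0,0.0015],[0,0,0]],[0.2,[0,0,0.0015],[0,0,0]]]'
python3 -m pendant '[[0.2,[0,0,-0.01],[0,0,0]],[0.2,[0,0,-0.03],[0,0,0]],[0.2,[0,0,-0.05],[0,0,0]],[0.2,[0,0,-0.08],[0,0,0]],[0.2,[0,0,-0.11],[0,0,0]],[-1,[0,0,-0.12],[0,0,0]],[-1,[0,0,-0.12],[0,0,0]]]'
python3 - <<'E'
from h import *
d=viewer.camera_params("side")
im=viewer.snapshot("side");cv2.imwrite("pics/s3.png",im[100:300,180:440,::-1].repeat(3,0).repeat(3,1))
# lever estimate
x=np.array([np.cos(np.radians(-8.2)),np.sin(np.radians(-8.2)),0]);y=np.array([-x[1],x[0],0])
L=np.array([.6844,.1667,0])-.036*y-.17*x;L[2]=.143;print("lever pred",L,proj(d,L),proj(viewer.camera_params("scene"),L))
p=viewer.camera_params("wrist")
# lever in w1: centre (306,53)
import pickle;p=pickle.load(open("w1.pkl","rb"));print(proj(p,L,True),onz(p,306,52,.139,True))
E
```

```text
clock: 10.08
tool_pos: [0.6844, 0.1667, 0.1902]
orientation: [-180.0, -0.0, -8.2]
force: [0.4, -0.3, -0.3]
opening: 0.0457
gripper_force: 0.0
clock: 10.67
tool_pos: [0.6858, 0.1669, 0.3154]
orientation: [-179.8, -0.4, -8.2]
force: [-0.1, -0.4, 0.3]
opening: 0.0445
gripper_force: 0.0
lever pred [0.511  0.1553 0.143 ] [231.7164 231.961 ] [407.0158 200.1612]
[306.402   60.2342] [0.5016 0.1566 0.139 ]
```

View pics/s3.png

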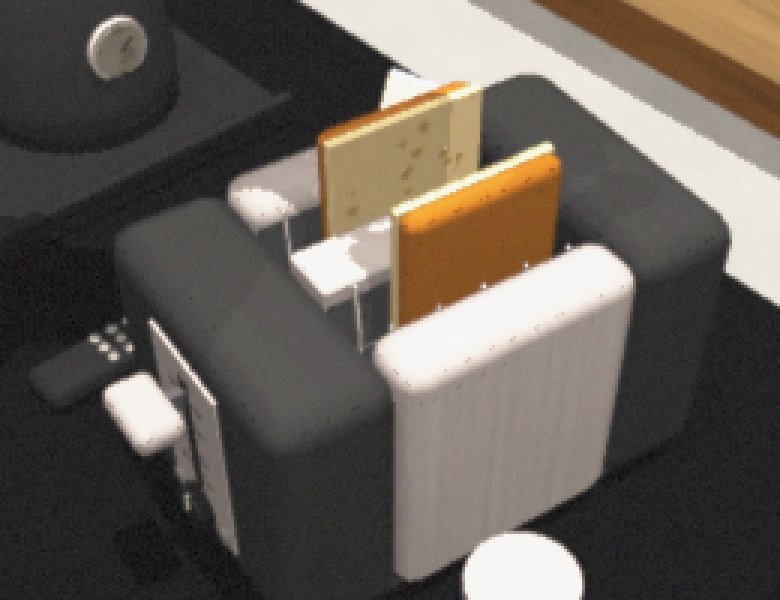

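Both cut faces now face each other: pale face at (400,170), crust of the near half at (480,230). The lever top sits near (138,398) in the crop. Next, the lever.

```bash
python3 - <<'E'
from h import *
t=R.from_euler("xyz",[180,0,-8.2],degrees=True)*R.from_rotvec([0,25,0],degrees=True)
toolshift([.509,.156,.24],t.as_euler("xyz",degrees=True))
E
```

```text
shift [-0.1729  0.036   0.0721]
turn [-0.1352 24.8001 -0.023 ]
```

```bash
python3 -m pendant '[[-1,[-0.03,0.006,0],[0,3,0]],[-1,[-0.06,0.012,0],[0,6,0]],[-1,[-0.09,0.018,0],[0,10,0]],[-1,[-0.12,0.024,0],[0,15,0]],[-1,[-0.15,0.03,0],[0,20,0]],[-1,[-0.172,0.036,0.01],[0,25,0]],[-1,[-0.172,0.036,0.04],[0,25,0]],[-1,[-0.172,0.036,0.07],[0,25,0]],[-1,[-0.172,0.036,0.07],[0,25,0]],[-1,[-0.172,0.036,0.07],[0,25,0]]]'
python3 - <<'E'
from h import *
print(sensors.get_obs()["joint_pos"])
x=np.array([np.cos(np.radians(-8.2)),np.sin(np.radians(-8.2)),0])
toolshift([.509,.156,.17]);o=sensors.get_obs();print(R.from_euler("xyz",o["orientation"],degrees=True).as_matrix())
s=viewer.camera_params("side");print(proj(s,o["tool_pos"]))
cv2.imwrite("pics/s4.png",viewer.snapshot("side")[120:300,150:350,::-1].repeat(3,0).repeat(3,1))
E
```

```text
clock: 11.55
tool_pos: [0.5084, 0.1546, 0.2393]
orientation: [179.8, -24.9, -8.1]
force: [0.9, -0.7, 0.5]
opening: 0.0005
gripper_force: 0.0
[ 51.1145  -6.1742 -45.672   32.7888 -42.1824   7.7215]
shift [-0.0289 -0.0017  0.063 ]
[[ 0.8979 -0.1423  0.4166]
 [-0.1278 -0.9898 -0.0627]
 [ 0.4213  0.003  -0.9069]]
[220.4799 184.316 ]
```

View pics/s4.png

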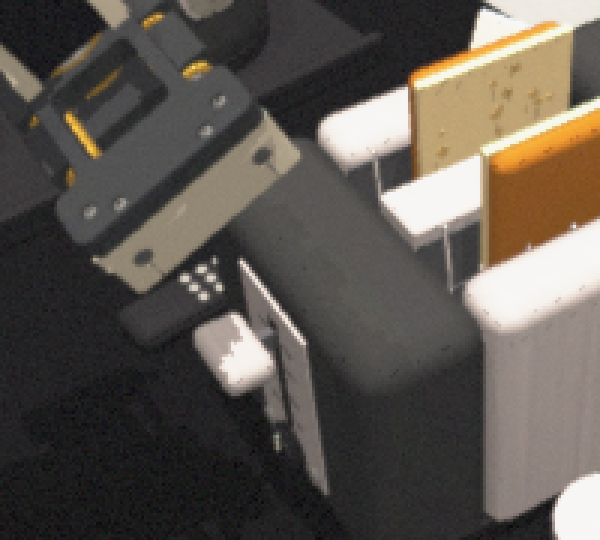

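The gripper leans over the lever from behind, and the lever at crop (232,352) lies below it. Descending to just above contact.

```bash
python3 -m pendant '[[-1,[-0.006,-0.0015,0.013],[0,0,0]],[-1,[-0.012,-0.0015,0.026],[0,0,0]],[-1,[-0.018,-0.0015,0.039],[0,0,0]],[-1,[-0.024,-0.0015,0.052],[0,0,0]],[-1,[-0.03,-0.0015,0.065],[0,0,0]],[-1,[-0.033,-0.0015,0.072],[0,0,0]],[-1,[-0.033,-0.0015,0.072],[0,0,0]],[-1,[-0.033,-0.0015,0.072],[0,0,0]]]'
python3 - <<'E'
from h import *
print(sensors.get_obs()["joint_pos"])
toolshift([.509,.156,.081])
p=viewer.camera_params("wrist");w=viewer.snapshot("wrist");cv2.imwrite("pics/w5.png",w[:,:,::-1])
E
```

```text
clock: 12.27
tool_pos: [0.5113, 0.1571, 0.1621]
orientation: [180.0, -25.1, -8.3]
force: [-0.2, 0.5, -0.5]
opening: 0.0004
gripper_force: 0.0
[ 46.5373  -0.9155 -55.2823  46.439  -28.5457  -4.8282]
shift [-0.0363  0.0014  0.0725]
```

View pics/w5.png

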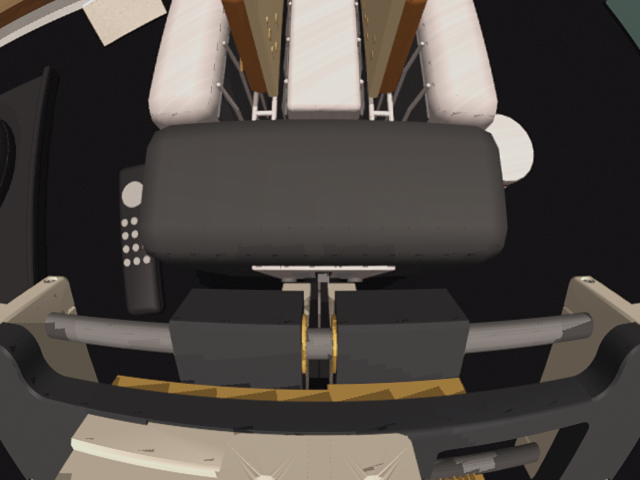

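The fingers are centred over the lever at about (318,285), but joint 3 is at -55° with a limit of -58°. I'll fit the kinematics from the recorded poses to choose a lean that reaches the bottom.

```bash
cat > kin.py <<'E'
from h import *
from scipy.optimize import least_squares
Q=np.array([[-49.7855,20.5869,.6404,-.0161,-70.135,-16.5079],[29.4862,21.5214,12.0297,-.0084,-80.5611,52.1265],[51.1145,-6.1742,-45.672,32.7888,-42.1824,7.7215],[46.5373,-.9155,-55.2823,46.439,-28.5457,-4.8282]])
P=np.array([[.2712,-.6177,.2257],[.6842,.1666,.3039],[.5084,.1546,.2393],[.5113,.1571,.1621]])
rot=lambda a,t:R.from_euler(a,t,degrees=True)
def fk(k,q,s=1):
    a0,d0,h,L2,L3,e,d5,Lt,et=k
    A=rot("z",q[0]);B=A*rot("y",q[1]);C=B*rot("y",-q[2])*rot("x",s*q[3]);D=C*rot("y",-q[4])
    return A.apply([a0,d0,h])+B.apply([0,0,L2])+C.apply([L3,0,0])+(B*rot("y",-q[2])).apply([0,0,e])+D.apply([Lt,d5,et]),D.apply([1,0,0])
k0=np.array([0,0,.35,.4,.4,0,-.19,.25,0])
def fit(s):return least_squares(lambda k:np.r_[np.concatenate([fk(k,q,s)[0]-p for q,p in zip(Q,P)])*1000,(k-k0)*2],k0)
E
python3 - <<'E'
from kin import *
for s in(1,-1):
    f=fit(s);print(s,f.x,f.fun[:12].round(1))
    for q in Q:print(fk(f.x,q,s)[1])
E
```

```text
1 [ 0.3349 -0.5362 -0.2603  0.3651  0.4726 -0.0697  0.3441 -0.375  -0.2421] [ -3.3   3.3   4.4   3.8   1.7   4.  -13.6   3.1 -20.   13.1  -3.3  11.6]
[-0.0011  0.0009 -1.    ]
[-0.0007 -0.0006 -1.    ]
[-0.1495  0.3939 -0.9069]
[-0.0834  0.4154 -0.9058]
-1 [ 0.0002 -0.0001  0.1985  0.6016  0.4634  0.     -0.1918  0.3778 -0.    ] [-0.  0.  0.  0. -0. -0. -0.  0.  0.  0. -0. -0.]
[-0.0007  0.0013 -1.    ]
[-0.0009 -0.0003 -1.    ]
[ 0.4166 -0.0627 -0.9069]
[ 0.4193 -0.061  -0.9058]
```

```bash
python3 - <<'E'
from kin import *
k=fit(-1).x
lo=np.array([-176,-82,-58.28,-173.87,-174.79]);hi=np.array([176,121.7,71.7,95.5,-.11])
seeds=[[46,-1,-50,46,-28],[40,-5,-50,0,-40],[-10,-1,-50,-60,-60],[-10,0,-40,-150,-60],[30,20,-40,-40,-60],[46,-1,-50,80,-60]]
for th in(0,10,15,20,25,30):
  for da in(-60,-30,0,30,60) if th else (0,):
    a=np.radians(-8.2+da);t=np.radians(th);z=np.array([np.sin(t)*np.cos(a),np.sin(t)*np.sin(a),-np.cos(t)])
    def g(q,zz):
        p,d=fk(k,q,-1);return np.r_[(p-[.51,.1565,zz])*1000,(d-z)*300]
    for s in seeds:
        f=least_squares(lambda q:g(q,.075),s,bounds=(lo,hi),x_scale=30)
        if abs(f.fun).max()<1:print(th,da,f.x.round(1));
E
```

```text
0 0 [ 38.1  16.  -28.3   0.  -45.7]
0 0 [ 38.1  16.  -28.3   0.  -45.7]
0 0 [ 38.1  16.  -28.3  -0.  -45.7]
0 0 [ 38.1  16.  -28.3  -0.  -45.7]
0 0 [ 38.1  16.  -28.3  -0.  -45.7]
0 0 [ 38.1  16.  -28.3   0.  -45.7]
10 -60 [ 44.7  16.3 -34.1  13.2 -44.3]
10 -60 [ 44.7  16.3 -34.1  13.2 -44.3]
10 -60 [ 44.7  16.3 -34.1  13.2 -44.3]
10 -60 [ 44.7  16.3 -34.1  13.2 -44.3]
10 -60 [ 44.7  16.3 -34.1  13.2 -44.3]
10 -30 [ 44.9  13.5 -39.4  16.6 -37.1]
10 -30 [ 44.9  13.5 -39.4  16.6 -37.1]
10 -30 [ 44.9  13.5 -39.4  16.6 -37.1]
10 -30 [ 44.9  13.5 -39.4  16.6 -37.1]
10 -30 [ 44.9  13.5 -39.4  16.6 -37.1]
10 0 [ 43.4  11.5 -41.7  15.1 -31.5]
10 0 [ 43.4  11.5 -41.7  15.1 -31.5]
10 0 [ 43.4  11.5 -41.7  15.1 -31.5]
10 0 [ 43.4  11.5 -41.7  15.1 -31.5]
10 0 [ 43.4  11.5 -41.7  15.1 -31.5]
10 30 [ 40.4  10.9 -39.2   6.3 -30.6]
10 30 [ 40.4  10.9 -39.2   6.3 -30.6]
10 30 [ 40.4  10.9 -39.2   6.3 -30.6]
10 30 [ 40.4  10.9 -39.2   6.3 -30.6]
10 30 [ 40.4  10.9 -39.2   6.3 -30.6]
10 30 [ 40.4  10.9 -39.2   6.3 -30.6]
10 60 [ 36.   12.1 -33.1  -4.7 -35.3]
10 60 [ 36.   12.1 -33.1  -4.7 -35.3]
10 60
[... 2559 characters left out ...]
-24.2]
25 60 [ 29.7   8.7 -35.4 -22.8 -24.2]
25 60 [ 29.7   8.7 -35.4 -22.8 -24.2]
30 -60 [ 54.   20.9 -40.8  33.3 -50.5]
30 -60 [ 54.   20.9 -40.8  33.3 -50.5]
30 -60 [ 54.   20.9 -40.8  33.3 -50.5]
30 -60 [ 54.   20.9 -40.8  33.3 -50.5]
30 -60 [ 54.   20.9 -40.8  33.3 -50.5]
30 -30 [ 48.1  12.8 -58.3  63.2 -33.9]
30 -30 [ 48.1  12.8 -58.3  63.2 -33.9]
30 -30 [ 48.1  12.8 -58.3  63.2 -33.9]
30 -30 [ 48.1  12.8 -58.3  63.2 -33.9]
30 -30 [ 48.1  12.8 -58.3  63.2 -33.9]
30 60 [ 25.1   8.5 -34.  -33.6 -23.9]
30 60 [ 25.1   8.5 -34.  -33.6 -23.9]
30 60 [ 25.1   8.5 -34.  -33.6 -23.9]
30 60 [ 25.1   8.5 -34.  -33.6 -23.9]
30 60 [ 25.1   8.5 -34.  -33.6 -23.9]
30 60 [ 25.1   8.5 -34.  -33.6 -23.9]
```

```bash
cat >> kin.py <<'E'
lo=np.array([-176,-82,-58.28,-173.87,-174.79]);hi=np.array([176,121.7,71.7,95.5,-.11])
def zax(th,da):
    a=np.radians(-8.2+da);t=np.radians(th);return np.array([np.sin(t)*np.cos(a),np.sin(t)*np.sin(a),-np.cos(t)])
def ik(k,p,z,s=(46,-1,-50,46,-28)):
    f=least_squares(lambda q:np.r_[(fk(k,q,-1)[0]-p)*1000,(fk(k,q,-1)[1]-z)*300],s,bounds=(lo,hi),x_scale=30);return f.x.round(1),abs(f.fun).max().round(2)
E
python3 - <<'E'
from kin import *
k=fit(-1).x
for th,da in[(20,-15),(20,-20),(20,-25),(22,-20),(22,-25),(24,-25),(25,-30),(27,-35)]:
  for z in (.15,.083):print(th,da,z,*ik(k,[.507,.149,z],zax(th,da)))
E
```

```text
20 -15 0.15 [ 49.    3.1 -47.7  32.4 -37.4] 0.0
20 -15 0.083 [ 44.6   8.4 -55.7  47.1 -25.6] 0.0
20 -20 0.15 [ 49.6   4.  -46.5  31.7 -39.5] 0.0
20 -20 0.083 [ 46.1   9.2 -54.1  44.2 -28.2] 0.0
20 -25 0.15 [ 50.1   5.  -45.2  30.7 -41.7] 0.0
20 -25 0.083 [ 47.3  10.1 -52.4  41.3 -30.7] 0.0
22 -20 0.15 [ 50.2   3.7 -48.7  36.  -38.7] 0.0
22 -20 0.083 [ 45.3   8.9 -56.5  51.2 -27.4] 0.0
22 -25 0.15 [ 50.8   4.7 -47.2  34.6 -41.1] 0.0
22 -25 0.083 [ 47.1   9.9 -54.6  47.2 -30.2] 0.0
24 -25 0.15 [ 51.4   4.6 -49.2  38.5 -40.6] 0.0
24 -25 0.083 [ 46.7   9.8 -56.5  53.1 -30. ] 0.0
25 -30 0.15 [ 52.4   5.7 -48.2  38.2 -43.1] 0.0
25 -30 0.083 [ 48.5  11.  -55.1  50.8 -33. ] 0.0
27 -35 0.15 [ 53.6   7.2 -47.6  38.9 -45.9] 0.0
27 -35 0.083 [ 50.3  12.4 -54.1  50.  -36.3] 0.0
```

```bash
python3 - <<'E'
from kin import *
z=zax(24,-28);tx=rot("z",-8.2).apply([1,0,0]);y=np.cross(z,tx);y/=np.linalg.norm(y);M=R.from_matrix(np.c_[np.cross(y,z),y,z])
print(M.as_euler("xyz",degrees=True),M.as_matrix());toolshift([.507,.149,.175],M.as_euler("xyz",degrees=True))
print("down 1mm in new tool axes",M.inv().apply([0,0,-1]))
E
```

```text
[167.3762 -20.5809  -3.6984] [[ 0.9342 -0.1396  0.3282]
 [-0.0604 -0.9688 -0.2402]
 [ 0.3515  0.2046 -0.9135]]
shift [ 0.0026  0.0089 -0.0127]
turn [-10.8868  -4.0181  -4.6943]
down 1mm in new tool axes [-0.3515 -0.2046  0.9135]
```

```bash
python3 -m pendant '[[-1,[0.002,0.004,-0.012],[0,0,0]],[-1,[0.0025,0.009,-0.0125],[-5,-2,-2]],[-1,[0.0025,0.009,-0.0125],[-10.9,-4,-4.7]],[-1,[0.0025,0.009,-0.0125],[-10.9,-4,-4.7]],[-1,[0.0025,0.009,-0.0125],[-10.9,-4,-4.7]],[-1,[0.0025,0.009,-0.0125],[-10.9,-4,-4.7]]]'
python3 - <<'E'
from h import *
print(sensors.get_obs()["joint_pos"]);toolshift([.507,.149,.155],[167.4,-20.6,-3.7])
E
```

```text
clock: 12.82
tool_pos: [0.5057, 0.1493, 0.1736]
orientation: [167.4, -20.5, -3.6]
force: [0.4, -0.6, -0.2]
opening: 0.0005
gripper_force: 0.0
[ 52.6527   3.5399 -45.692   34.5066 -45.7401   5.9197]
shift [-0.0053 -0.0037  0.0175]
turn [-0.0375  0.05    0.084 ]
```

```bash
python3 -m pendant '[[-1,[-0.0025,-0.0015,0.0065],[0,0,0]],[-1,[-0.005,-0.003,0.013],[0,0,0]],[-1,[-0.0065,-0.004,0.0175],[0,0,0]],[-1,[-0.0065,-0.004,0.0175],[0,0,0]],[-1,[-0.0065,-0.004,0.0175],[0,0,0]]]'
python3 -m pendant '[[-1,[-0.0018,-0.001,0.0046],[0,0,0]],[-1,[-0.0035,-0.002,0.0091],[0,0,0]],[-1,[-0.0035,-0.002,0.0091],[0,0,0]],[-1,[-0.0035,-0.002,0.0091],[0,0,0]]]'
python3 - <<'E'
from h import *
cv2.imwrite("pics/s6.png",viewer.snapshot("side")[140:290,170:370,::-1].repeat(4,0).repeat(4,1))
E
```

```text
clock: 13.23
tool_pos: [0.5054, 0.1477, 0.1537]
orientation: [167.3, -20.5, -3.6]
force: [0.4, 0.1, 1.0]
opening: 0.0003
gripper_force: 0.0
clock: 13.57
tool_pos: [0.506, 0.1488, 0.1445]
orientation: [167.3, -20.5, -3.6]
force: [0.3, 0.7, 4.5]
opening: 0.0003
gripper_force: 2.3
```

View pics/s6.png

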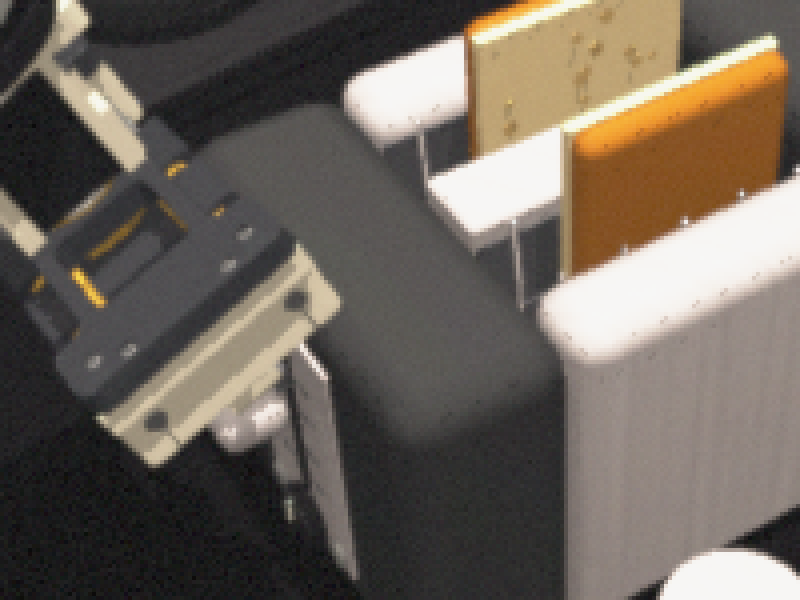

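The fingertips rest on the lever at crop (255,415) with 4.5 N. Pushing down in steps while watching the force.

```bash
python3 -m pendant '[[-1,[-0.0018,-0.001,0.0046],[0,0,0]],[-1,[-0.0035,-0.002,0.0091],[0,0,0]],[-1,[-0.0053,-0.0031,0.0137],[0,0,0]],[-1,[-0.0053,-0.0031,0.0137],[0,0,0]],[-1,[-0.0053,-0.0031,0.0137],[0,0,0]]]'
python3 -m pendant '[[-1,[-0.0018,-0.001,0.0046],[0,0,0]],[-1,[-0.0035,-0.002,0.0091],[0,0,0]],[-1,[-0.0053,-0.0031,0.0137],[0,0,0]],[-1,[-0.0053,-0.0031,0.0137],[0,0,0]],[-1,[-0.0053,-0.0031,0.0137],[0,0,0]]]'
python3 - <<'E'
from h import *
print(sensors.get_obs()["joint_pos"]);toolshift([.5065,.149,.09],[167.4,-20.6,-3.7])
E
```

```text
clock: 14.03
tool_pos: [0.506, 0.1488, 0.1297]
orientation: [167.3, -20.6, -3.6]
force: [0.0, 0.5, 5.6]
opening: 0.0005
gripper_force: 2.6
clock: 14.45
tool_pos: [0.5059, 0.1487, 0.1146]
orientation: [167.3, -20.6, -3.6]
force: [0.3, -0.2, 4.8]
opening: 0.0005
gripper_force: 2.5
[ 50.3129   7.8513 -51.8722  42.7287 -36.7452  -2.4084]
shift [-0.0081 -0.0054  0.0226]
turn [0.0342 0.0294 0.0947]
```

```bash
python3 -m pendant '[[-1,[-0.0014,-0.0008,0.0037],[0,0,0]],[-1,[-0.0028,-0.0016,0.0073],[0,0,0]],[-1,[-0.0042,-0.0025,0.011],[0,0,0]],[-1,[-0.0042,-0.0025,0.011],[0,0,0]],[-1,[-0.0042,-0.0025,0.011],[0,0,0]]]'
python3 -m pendant '[[-1,[-0.0014,-0.0008,0.0037],[0,0,0]],[-1,[-0.0028,-0.0016,0.0073],[0,0,0]],[-1,[-0.0028,-0.0016,0.0073],[0,0,0]],[-1,[-0.0028,-0.0016,0.0073],[0,0,0]]]'
```

```text
clock: 14.87
tool_pos: [0.5061, 0.1488, 0.1028]
orientation: [167.3, -20.6, -3.6]
force: [-1.9, -0.1, 8.8]
opening: 0.0007
gripper_force: 4.2
clock: 15.2
tool_pos: [0.506, 0.1487, 0.0948]
orientation: [167.3, -20.6, -3.6]
force: [-0.8, -0.1, 8.0]
opening: 0.0002
gripper_force: 3.5
```

Nearing the bottom; small steps until the stop shows in the force.

```bash
for i in 1; do python3 -m pendant '[[-1,[-0.0007,-0.0004,0.0018],[0,0,0]],[-1,[-0.0014,-0.0008,0.0037],[0,0,0]],[-1,[-0.0014,-0.0008,0.0037],[0,0,0]],[-1,[-0.0014,-0.0008,0.0037],[0,0,0]]]'; done
python3 -m pendant '[[-1,[-0.0007,-0.0004,0.0018],[0,0,0]],[-1,[-0.0007,-0.0004,0.0018],[0,0,0]],[-1,[-0.0007,-0.0004,0.0018],[0,0,0]]]'
```

```text
clock: 15.53
tool_pos: [0.5059, 0.1487, 0.0906]
orientation: [167.3, -20.6, -3.6]
force: [0.4, 0.2, 5.1]
opening: 0.0005
gripper_force: 2.2
clock: 15.78
tool_pos: [0.506, 0.1488, 0.0888]
orientation: [167.3, -20.6, -3.6]
force: [-1.4, 0.6, 7.4]
opening: 0.0005
gripper_force: 3.7
```

```bash
python3 -m pendant '[[-1,[-0.0004,-0.0002,0.0009],[0,0,0]],[-1,[-0.0004,-0.0002,0.0009],[0,0,0]],[-1,[-0.0004,-0.0002,0.0009],[0,0,0]]]'
python3 -m pendant '[[-1,[-0.0004,-0.0002,0.0009],[0,0,0]],[-1,[-0.0004,-0.0002,0.0009],[0,0,0]],[-1,[-0.0004,-0.0002,0.0009],[0,0,0]]]'
```

```text
clock: 16.03
tool_pos: [0.5061, 0.1488, 0.088]
orientation: [167.4, -20.6, -3.6]
force: [-2.0, 0.5, 10.4]
opening: 0.0004
gripper_force: 4.8
clock: 16.28
tool_pos: [0.5061, 0.1489, 0.0871]
orientation: [167.4, -20.6, -3.6]
force: [-1.1, -0.2, 10.3]
opening: 0.0008
gripper_force: 4.9
```

```bash
python3 -m pendant '[[-1,[-0.0004,-0.0002,0.0009],[0,0,0]],[-1,[-0.0004,-0.0002,0.0009],[0,0,0]],[-1,[-0.0004,-0.0002,0.0009],[0,0,0]]]'
python3 -m pendant '[[-1,[-0.0004,-0.0002,0.0009],[0,0,0]],[-1,[-0.0004,-0.0002,0.0009],[0,0,0]],[-1,[-0.0004,-0.0002,0.0009],[0,0,0]]]'
```

```text
clock: 16.53
tool_pos: [0.5062, 0.1489, 0.0868]
orientation: [167.4, -20.7, -3.6]
force: [-7.1, 0.5, 18.0]
opening: 0.0002
gripper_force: 9.0
clock: 16.78
tool_pos: [0.5063, 0.1489, 0.0865]
orientation: [167.4, -20.7, -3.6]
force: [-11.9, -0.8, 26.6]
opening: 0.0001
gripper_force: 13.4
```

Force has risen sharply, which suggests the stop. I'll check numerically how far the rolls sank in the side view.

```bash
python3 - <<'E'
from kin import *
p=viewer.camera_params("side");im=viewer.snapshot("side");ref=cv2.imread("pics/side.png")[:,:,::-1]
y=rot("z",-8.2).apply([0,1,0]);x=rot("z",-8.2).apply([1,0,0])
c=np.array([.6844,.1667,0])-.072*y+.009*y   # roll B cut-face top edge
for nm,I in(("start",ref),("now",im)):
  hsv=cv2.cvtColor(np.ascontiguousarray(I),cv2.COLOR_RGB2HSV)
  m=(hsv[...,1]>120)&(hsv[...,0]>8)&(hsv[...,0]<30)&(hsv[...,2]>90); m[:100]=0;m[260:]=0;m[:,:260]=0;m[:,400:]=0
  for s in(-.02,0,.02,.035):
    out=[]
    for z in np.arange(.25,.14,-.004):
      u,v=proj(p,c+s*x+[0,0,z]).round().astype(int);out.append("%d"%m[v,u])
    print(nm,s,"".join(out))
print([round(z,3) for z in np.arange(.25,.14,-.004)][:3])
print("joints",sensors.get_obs()["joint_pos"],sensors.get_obs()["force"])
q=sensors.get_obs();print("fk dz",fk(fit(-1).x,q["joint_pos"],-1)[0]-q["tool_pos"])
E
```

```text
start -0.02 1111110011111111111111111100
start 0 1111110011111111111111111110
start 0.02 0000000011111111111111111110
start 0.035 0000000011111111111111111110
now -0.02 0000110000000000000000011110
now 0 0000000000000000000000011110
now 0.02 0000000000000000000000011110
now 0.035 0000000000000000000000011110
[np.float64(0.25), np.float64(0.246), np.float64(0.242)]
joints [ 48.1373  10.1263 -55.0758  49.6918 -32.2068  -8.43  ] [-13.2054  -0.0614  27.5081]
fk dz [0.     0.0001 0.    ]
```

```bash
python3 - <<'E'
from kin import *
p=viewer.camera_params("side");im=viewer.snapshot("side");ref=cv2.imread("pics/side.png")[:,:,::-1]
y=rot("z",-8.2).apply([0,1,0]);x=rot("z",-8.2).apply([1,0,0]);c=np.array([.6844,.1667,0])-.063*y
zs=np.arange(.245,.145,-.0005);S=np.arange(0,.04,.002)
def prof(I):
  b=I[...,2].astype(np.float32)/(I[...,0].astype(np.float32)+20)
  uv=np.array([[proj(p,c+s*x+[0,0,z]) for z in zs] for s in S],np.float32)
  return cv2.remap(b,uv[...,0],uv[...,1],cv2.INTER_LINEAR)
def cross(I,a,b):
  P=prof(I);r=[]
  for row in P:
    i=[j for j in range(len(zs)-1) if a>zs[j]>b and row[j]>.5>=row[j+1]]
    r.append(zs[i[0]] if i else np.nan)
  return np.array(r)
A=cross(ref,.235,.2);B=cross(im,.18,.145);print(A*1000,B*1000,np.nanmedian(A-B)*1000)
E
```

```text
[220.5 220.5 220.5 221.  220.5 220.5 220.5 220.5 221.  220.5 221.  220.5
 221.  220.5 220.5 221.  221.  220.5 221.  221. ] [159.  159.5 159.5 159.5 159.5 160.  159.5 159.5 159.5 159.5 159.5 159.5
 159.5 159.5 159.5 159.5 160.  159.5 160.  159.5] 61.00000000000006
```

Rolls sank about 61 mm, so the lever is on its stop at 60 mm. Hold briefly, then hand in.

```bash
python3 -m pendant '[[-1,[0,0,0],[0,0,0]],[-1,[0,0,0],[0,0,0]],[-1,[0,0,0],[0,0,0]],[-1,[0,0,0],[0,0,0]],[-1,[0,0,0],[0,0,0]],[-1,[0,0,0],[0,0,0]]]'
python3 -c "
from plant import workorder
print(workorder.close_job())"
```

```text
clock: 17.38
tool_pos: [0.5063, 0.1489, 0.0865]
orientation: [167.4, -20.7, -3.6]
force: [-12.9, -0.1, 27.1]
opening: 0.0005
gripper_force: 13.3
the job is handed in; nothing more can be done
None
```

The slashed half is turned round and back in its own slot with both cut faces facing each other, and I handed the job in with the lever held at its bottom stop (rolls measured about 61 mm lower, about 27 N vertical push); no verdict came back.

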